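Pour polishing balls from the spout carton and put the carton away

TASK

Pull the carton's folded spout well out by its orange tab while the carton stands on the bench, then tip the carton to pour all five white balls into the blue bowl. Finally stand the carton upright in the wooden holder, seated flat and fully down in its pocket, and let go; leave the other things on the bench where they are.

Things in the scene. Friction and masses are not known exactly. Their poses are not given: they have to be found in the camera images.
- carton: Blue carton, 120 (x) x 60 (y) x 170 (z) mm, about 0.4 kg, loose, rigid, broad sides windowed. Origin: centre of underside; z up; -x points out of the narrow face with the spout. At the start it stands, spout roughly towards world -y. May be gripped firmly (45 N) across its 60 mm near the top. Inside, a ramp at 15 degrees rises from the back to the spout; tipping 60 degrees empties it.
- spout (a joint): Hinge of the white pour spout, rad: 0 folded in flush with the carton's narrow face; grows as its top swings outwards (carton's -x) and down; stop at 1.25. Starts at 0 to 0.12; stays where it is left (0.035 N m, under 1 N at the tab). Well out is 0.9 or more.
- spout_hinge (a point): Point on the spout's hinge axis, which runs along the carton's y: 56 mm from the carton's origin towards -x, 88 mm above the underside; axes as the carton's. The spout is a trough 50 mm wide with 20 mm side rails, reaching 66 mm from the hinge; folded, it fills the opening above the hinge.
- pull_tab (a point): Grip point of the spout's orange pull tab, a fin on the outside of the spout: 34 mm long outwards, 26 mm high, 8 mm thick along the carton's y, so fingers close on it along y. When folded, 23 mm out from the hinge (towards -x) and 47 mm above it, at the fin's mid-height, 135 mm above the underside; it turns with the spout.
- bowl: Dark blue ceramic bowl, 190 mm across the rim, 65 mm high, 0.7 kg, loose; origin: centre of its underside.
- holder: Wooden holder fixed to the bench, 156 (x) x 96 (y) mm, 34 mm high, with a rectangular pocket open at the top for the carton's foot: 126 (x) x 66 (y) mm, straight walls from 6 to 22 mm above the bench, flared above that. Origin: centre of its underside; x along the pocket's long side. The carton fits either way round.
- pocket (a point): Centre of the pocket's floor, 6 mm above the bench; axes as the holder's.
- ball0_center (a point): Centre of a white ceramic polishing ball, 18 mm diameter, 14 g, in the carton at the start.
- ball1_center (a point): Centre of a white ceramic polishing ball, 18 mm diameter, 14 g, in the carton at the start.
- ball2_center (a point): Centre of a white ceramic polishing ball, 18 mm diameter, 14 g, in the carton at the start.
- ball3_center (a point): Centre of a white ceramic polishing ball, 18 mm diameter, 14 g, in the carton at the start.
- ball4_center (a point): Centre of a white ceramic polishing ball, 18 mm diameter, 14 g, in the carton at the start.
- hammer: Hammer lying on the bench, 200 mm long; a bystander to leave alone. Its origin is at its underside.
- screwdriver: Screwdriver lying on the bench, 170 mm long; a bystander to leave alone. Its origin is at its underside.
- tape_roll: Blue roll, 90 mm across, 55 mm high; a bystander to leave alone. Its origin is at its underside.
- jar: Amber jar, 60 mm across, 85 mm high; a bystander to leave alone. Its origin is at its underside.
- wood_block: Wooden block 120 x 50 x 30 mm; a bystander to leave alone. Its origin is at its underside.
- mug: White mug, 80 mm across, 90 mm high; a bystander to leave alone. Its origin is at its underside.
- tea_tin: Green tin 90 x 60 x 110 mm; a bystander to leave alone. Its origin is at its underside.

How it is judged:
On the way, in this order (a step that is already met when the one before it is completed fails the run):
1. the spout is pulled out to 0.9 rad or more with the carton standing upright on the bench (value of joint spout above 0.9 rad and angle between carton's own z axis and vertical below 0.2 rad and height (world z) of carton below 0.02 m), for 0.2 s.
2. all five balls are in the bowl (horizontal distance between each of ball0_center, ball1_center, ball2_center, ball3_center, ball4_center and bowl below 0.088 m and z of ball0_center in the frame of bowl between 0 and 0.062 m and z of ball1_center in the frame of bowl between 0 and 0.062 m and z of ball2_center in the frame of bowl between 0 and 0.062 m and z of ball3_center in the frame of bowl between 0 and 0.062 m and z of ball4_center in the frame of bowl between 0 and 0.062 m and angle between bowl's own z axis and vertical below 0.12 rad), for 0.2 s.
At the end, for the whole second after the job is handed in: All five balls are in the level bowl (centres within 88 mm of its axis, below 62 mm), and the released carton rests in the pocket: centred within 7 mm, under 4 mm above the pocket floor, upright within 0.05 rad, square within 0.12 rad (either way round) (all of step 2 and horizontal distance between carton and pocket below 0.007 m and z of carton in the frame of pocket below 0.004 m and angle between carton's own z axis and vertical below 0.05 rad and angle between the x axis of carton and the x axis of holder, either way round below 0.12 rad and linear speed of carton below 0.03 m/s and angular speed of carton below 0.2 rad/s); the robot touches nothing.
It fails at once if a bystander (hammer, screwdriver, blue roll, jar, wooden block, mug, tin) is moved by more than 40 mm (distance of any of hammer, screwdriver, tape_roll, jar, wood_block, mug, tea_tin from where it was at the start of the episode above 0.04 m).
It also fails if it takes over 67 s, if anything falls off the work surface, if the arm or the gripper's body presses on something with over 40 N, if the wrist force passes 120 N, or if a joint passes its speed limit or range.

ROBOT

A 7-joint arm with a two-finger parallel gripper is mounted at the origin on the work surface. World frame = base frame: x ahead of the robot, y to its left, z up, the work surface at z = 0. Lengths are in m, angles in rad, forces in N, time in s.
With the tool pointing down it reaches from about 0.35 to 0.9 m from the base axis. Payload 8.1 kg.
Tool frame: the origin (TCP) lies at the very end of the fingers, on their centre line; the grasp point (between the pads) lies 19 mm behind it (grasp_offset is the distance from the TCP to the grasp point, in m); z points along the fingers, y is the line along which they close (so a half turn about z gives the same grasp; the last joint's range is limited). The gripper opens to 92 mm and grips with 3 to 60 N. Pads are 19 mm wide; open, the fingers measure 130 mm over their backs; the gripper's body (75 mm by 190 mm) begins 47 mm behind the grasp point.
Start: joints at [1.028, 0.434, 0.025, 1.573, -0.012, 1.134, -0.075], TCP at [0.266, -0.566, 0.227] pointing down, gripper open.
Joint ranges: [-2.62, 2.62], [-0.44, 2.09], [-1.27, 1.32], [0.08, 2.57], [-1.32, 4.46], [0.12, 2], [-2.74, 2.74]. Speed limits (rad/s): [2.22, 2.22, 3.01, 3.01, 3.14, 3.14, 3.14].

INTERFACE

Orientations are given as a rotation vector (axis times angle).
In Python, from cell import observe, get_image, camera_params, sign_off, silhouettes, grasp_offset gives the robot as it stands. The module is installed in compiled form; this text tells all that it offers.
- The arm moves only by the tool jog_arm, never from a script. Its argument "motion" is a list that holds one entry, the list of rows, each a list of 7 numbers: the shift along the tool's x, y, z in m, then the turn, a rotation vector about the tool's x, y, z in rad, then the closure, from -1 (fully open) to 1 (shut), so that 0 is half open. In form: [[[dx, dy, dz, wx, wy, wz, hand], ...]]. A call has 1 to 10 rows; each row is the pose to reach, as a shift and turn from the pose commanded when the call began, along the tool's axes at that moment; what a row does not reach only later rows make up. A row lasts 1/12 s, in which the tool goes at most 41.7 mm and 7.16 degrees, less where a joint would pass 70% of its speed; a pose out of reach is approached as far as the arm can. A call with a gripper value outside its range is refused whole. The fingers move at their own pace and stop on an object; "force" is the grip in N (left out, the last holds). Time passes only in rows, so rows that repeat a pose let the fingers close. It gives the time, the measured TCP pose, the force, the opening and the grip force at its end, in the units of the state.
- observe(): the state, without advancing time (a new reading comes with each control period).
- get_image(name): name is "scene" or "top"; returns the picture (420x560x3 uint8, red, green, blue); there is no depth.
- camera_params(name): a dict with "vertical_fov" (degrees; the focal length in pixels is half the picture's height over the tangent of half this angle, whatever the lens; pixels are square), "cx", "cy" (the principal point, pixels), "T" (4x4, takes a point from camera to world coordinates). Camera axes: x right, y down, z forward; pixel columns grow to the right and rows downward; lengths in m; the calibration is good to about 2 mm. A picture is of the moment at which its call begins. camera_params takes no time and is no camera call.
- sign_off(): hands the job in; it is judged then, once.
Trained networks look in the newest picture that a camera, given by its name, has taken for a name from the list of things; names that differ only in an ending like _2 or _b are one class to them, and where a whole thing is asked for, a point or a joint stands for the part that bears it (a point fixed in the world has none). Each returns a list of dicts, best first, with "p" (0 to 1); they miss things now and then, are a little off and sometimes report something else, mostly with a low value. They report only what shows in the picture. A call takes as long as a camera call.
- silhouettes(query, camera): "mask" (420x560 bool, what is visible of it) and "pixel" ([column, row] in pixels, amid what is visible of it).
The state is a dict: "clock": time; "joints": joint angles; "dq": joint speeds; "joint_efforts": joint torques, N m; "position": TCP position; "ee_rot": TCP orientation; "force": force on the tool from outside, world axes, zero at the start; "ft_torque": the same for the moment, N m; "width": opening from 0.0 (shut) to 1.0 (fully open); "gripper_force": force on a finger pad.
Only numpy, scipy, OpenCV 4.12 (cv2) and the standard library are available. Lean on these libraries where they do the work, as an engineer would, in place of code of your own. Each camera call takes 0.05 s, during which the arm holds its last target. There are 200 camera calls.

## Working session

There is one attempt and no reset: what is moved stays moved. The work goes in short steps, Python scripts to look and compute and a tool call to move; the robot and the scene stay as the last step left them, time stands still between calls to the robot, and variables do not carry over. Pictures are saved under pics/ and viewed, at most 10 in all, crops included, and the job is handed in when it is done.

Besides the shell and the picture viewer there is one more tool, called after "Request:" as name(argument=value, ...), one argument or row to a line, values as JSON. jog_arm: Moves the arm, as the interface text tells. Its arguments: {"type":"object","properties":{"motion":{"type":"array"},"force":{"type":"number"}},"required":["motion"]}

```bash
mkdir -p pics; python3 - <<'E'
from cell import *
import cv2,numpy as np
print(observe()); print(grasp_offset)
for n in("scene","top"):
    im=get_image(n); cv2.imwrite(f"pics/{n}0.png",im[:,:,::-1]); p=camera_params(n); print(n,p)
E
```

```text
{'clock': 0.0, 'joints': array([ 1.02839763,  0.43524767,  0.02495959,  1.57410468, -0.01160272,
        1.1340193 , -0.0751334 ]), 'dq': array([ 0.0008792 , -0.0030771 , -0.00047805, -0.00027249,  0.00158414,
        0.00056708, -0.00167248]), 'joint_efforts': array([-5.81720287e-04, -6.67851663e+01,  9.84916762e-01, -3.14461219e+01,
       -6.05734158e-02,  4.28639946e-02,  1.54954964e-04]), 'position': array([ 0.26582901, -0.56506816,  0.22592656]), 'ee_rot': array([-3.06445201e+00, -6.84798641e-01,  7.72183811e-04]), 'force': array([-0.01864316,  0.71249928, -0.0552834 ]), 'ft_torque': array([ 0.02668307, -0.0130235 , -0.02335492]), 'gripper_force': 0.0, 'width': 0.9973702591091153}
0.0188
scene {'vertical_fov': 49.545436200584874, 'cx': 274.0368979885276, 'cy': 202.80000982856365, 'T': array([[-0.70576884,  0.50168684, -0.50020062,  1.29639429],
       [ 0.7084248 ,  0.50473003, -0.49333752,  0.76850185],
       [ 0.00496533, -0.70253677, -0.71163012,  1.20154096],
       [ 0.        ,  0.        ,  0.        ,  1.        ]])}
top {'vertical_fov': 45.7115225418664, 'cx': 280.40151754622053, 'cy': 202.79906689876867, 'T': array([[-6.90249552e-03, -9.89420641e-01,  1.44910834e-01,
         3.44998065e-01],
       [-9.99975197e-01,  6.62673241e-03, -2.38559448e-03,
        -8.65294329e-05],
       [ 1.40007111e-03, -1.44923706e-01, -9.89441842e-01,
         1.51457809e+00],
       [ 0.00000000e+00,  0.00000000e+00,  0.00000000e+00,
         1.00000000e+00]])}
```

View pics/scene0.png

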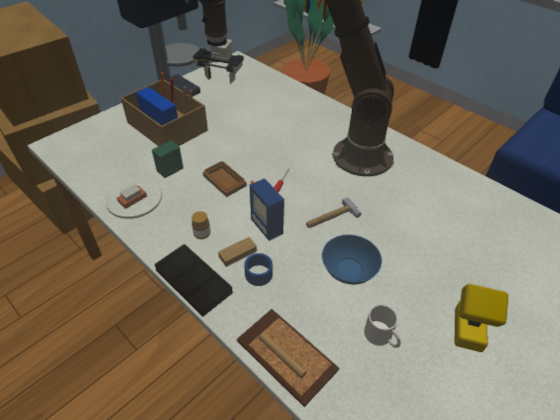

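View pics/top0.png

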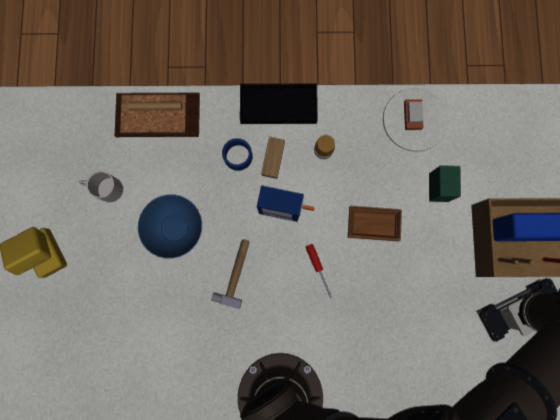

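The scene shows the carton upright at (267,208) in the scene view and (280,203) in the top view, with its tab pointing right (-y). In the top view the bowl is at (170,226), the holder at (375,223), and the hammer and screwdriver lie on the robot side. Next I'll fit poses to the silhouettes.

```bash
cat > h.py <<'E'
from cell import *
import cv2,numpy as np
from scipy.optimize import minimize
from scipy.spatial.transform import Rotation as R
np.set_printoptions(precision=4,suppress=True)
def proj(n,P):
    c=camera_params(n);T=c["T"];f=210/np.tan(np.radians(c["vertical_fov"]/2))
    q=(np.asarray(P)-T[:3,3])@T[:3,:3]
    return q[:,:2]/q[:,2:]*f+[c["cx"],c["cy"]]
def ray(n,px,z):
    c=camera_params(n);T=c["T"];f=210/np.tan(np.radians(c["vertical_fov"]/2))
    d=T[:3,:3]@[(px[0]-c["cx"])/f,(px[1]-c["cy"])/f,1]
    return T[:3,3]+d*(z-T[2,3])/d[2]
def box(lx,ly,lz): return np.array([[sx*lx/2,sy*ly/2,z] for sx in(-1,1) for sy in(-1,1) for z in(0,lz)])
def bowl():
    a=np.linspace(0,2*np.pi,40); return np.vstack([np.c_[.095*np.cos(a),.095*np.sin(a),a*0+.065],np.c_[.045*np.cos(a),.045*np.sin(a),a*0]])
def place(m,p): 
    c,s=np.cos(p[2]),np.sin(p[2]); return m@np.array([[c,s,0],[-s,c,0],[0,0,1]])+[p[0],p[1],0]
S=8
def hull(n,P):
    im=np.zeros((420,560),np.uint8)
    q=cv2.convexHull(((proj(n,P))*16).round().astype(np.int32)); cv2.fillConvexPoly(im,q,1,shift=4); return im>0
def fit(m,masks,p0,yaw=True):
    def cost(p):
        p=p if yaw else [p[0],p[1],0]
        return sum(1-(hull(n,place(m,p))&k).sum()/(hull(n,place(m,p))|k).sum() for n,k in masks.items())
    x0=np.array(p0 if yaw else p0[:2],float)
    for s in(.015,.005):
        sim=np.vstack([x0]+[x0+s*np.eye(len(x0))[i]*(8 if i==2 else 1) for i in range(len(x0))])
        r=minimize(cost,x0,method="Nelder-Mead",options=dict(initial_simplex=sim,xatol=2e-4,fatol=1e-4));x0=r.x
    return x0,r.fun
def masks(q,cams=("scene","top")):
    d={}
    for n in cams:
        s=silhouettes(q,n)
        if s: d[n]=s[0]["mask"]; print(q,n,[(round(float(t["p"]),2),t["pixel"]) for t in s[:2]],s[0]["mask"].sum())
    return d
E
python3 - <<'E'
from h import *
M={q:masks(q) for q in("carton","holder","bowl","pull_tab")}
import pickle;pickle.dump(M,open("m.pkl","wb"))
for q,m,z,y in(("carton",box(.12,.06,.17),.17,True),("holder",box(.156,.096,.034),.034,True),("bowl",bowl(),.065,False)):
    ys,xs=np.nonzero(M[q]["top"]);g=ray("top",(xs.mean(),ys.mean()),z/2)
    for y0 in (1.4,1.9):
        print(q,fit(m,M[q],[g[0],g[1],y0],y))
        if not y:break
    for n in M[q]: print(n,fit(m,{n:M[q][n]},[g[0],g[1],1.6],y))
for q in("hammer","screwdriver","tape_roll","jar","wood_block","mug"):
    k=masks(q,("top",)).get("top")
    if k is not None:
        c,(w,h),a=r=cv2.minAreaRect(np.argwhere(k)[:,::-1].astype(np.float32)); print([ray("top",p,.01)[:2].round(3) for p in cv2.boxPoints(r)])
E
```

```text
carton scene [(0.9, [265.8, 205.7])] 1645
carton top [(0.71, [279.2, 206.8])] 1321
holder scene [(0.58, [230.0, 175.4])] 915
holder top [(0.87, [375.4, 222.9]), (0.3, [232.8, 145.0])] 1725
bowl scene [(0.59, [351.6, 261.5])] 2270
bowl top [(0.74, [170.1, 225.2])] 3328
pull_tab top [(0.51, [312.4, 259.4]), (0.39, [306.5, 210.3])] 251
carton (array([ 0.5494, -0.0029,  1.3335]), np.float64(0.10054201228060688))
carton (array([ 0.5493, -0.003 ,  1.3325]), np.float64(0.10069113103101901))
scene (array([ 0.5489, -0.0039,  1.3167]), np.float64(0.022727272727272707))
top (array([ 0.5503, -0.0032,  1.3453]), np.float64(0.0738844184345282))
holder (array([ 0.5013, -0.2858,  1.4544]), np.float64(0.1472139500230505))
holder (array([ 0.5013, -0.2852,  1.4542]), np.float64(0.14727686337481594))Traceback (most recent call last):
  File "<stdin>", line 9, in <module>
  File "h.py", line 30, in fit
    r=minimize(cost,x0,method="Nelder-Mead",options=dict(initial_simplex=sim,xatol=2e-4,fatol=1e-4));x0=r.x
    res = _minimize_neldermead(fun, x0, args, callback, bounds=bounds,
                               **options)
    fxr = func(xr)
    fx = function(np.copy(x), *(wrapper_args + args))
  File "h.py", line 26, in cost
    return sum(1-(hull(n,place(m,p))&k).sum()/(hull(n,place(m,p))|k).sum() for n,k in masks.items())
  File "h.py", line 26, in <genexpr>
    return sum(1-(hull(n,place(m,p))&k).sum()/(hull(n,place(m,p))|k).sum() for n,k in masks.items())
                                               ~~~~^^^^^^^^^^^^^^
  File "h.py", line 22, in hull
    q=cv2.convexHull(((proj(n,P))*16).round().astype(np.int32)); cv2.fillConvexPoly(im,q,1,shift=4); return im>0
                       ~~~~^^^^^
  File "h.py", line 7, in proj
    c=camera_params(n);T=c["T"];f=210/np.tan(np.radians(c["vertical_fov"]/2))
ValueError: time passes only in moves, steps and waits
```

```bash
sed -i 's/^def proj/_c={n:camera_params(n) for n in ("scene","top")}\ndef camera_params(n): return _c[n]\ndef proj/' h.py
cat > a.py <<'E'
from h import *
import pickle;M=pickle.load(open("m.pkl","rb"))
for q,m,z,y in(("holder",box(.156,.096,.034),.034,True),("bowl",bowl(),.065,False)):
    ys,xs=np.nonzero(M[q]["top"]);g=ray("top",(xs.mean(),ys.mean()),z/2)
    print(q,fit(m,M[q],[g[0],g[1],1.5],y))
    for n in M[q]: print(n,fit(m,{n:M[q][n]},[g[0],g[1],1.5],y))
for q in("hammer","screwdriver","tape_roll","jar","wood_block","mug"):
    k=masks(q,("top",)).get("top")
    if k is not None:
        r=cv2.minAreaRect(np.argwhere(k)[:,::-1].astype(np.float32)); print([ray("top",p,.01)[:2].round(3) for p in cv2.boxPoints(r)])
im=cv2.imread("pics/top0.png");i2=cv2.imread("pics/scene0.png")
for q,m,p in(("carton",box(.12,.06,.17),[.5495,-.003,1.333]),("holder",box(.156,.096,.034),[.5013,-.2855,1.454])):
    for n,I in(("top",im),("scene",i2)):
        pp=np.array(p); c=cv2.findContours(hull(n,place(m,pp)).astype(np.uint8),0,2)[0]; cv2.drawContours(I,c,-1,(0,255,0),1)
cv2.imwrite("pics/c1.png",np.hstack([cv2.resize(im[165:265,230:420],None,fx=2.1,fy=2.1,interpolation=2),cv2.resize(i2[145:245,195:385],None,fx=2.1,fy=2.1,interpolation=2)]))
E
python3 a.py
```

```text
holder (array([ 0.5015, -0.2874,  1.482 ]), np.float64(0.15681396178437157))
scene (array([ 0.5011, -0.2826,  1.4798]), np.float64(0.08132530120481929))
top (array([ 0.5002, -0.2866,  1.5373]), np.float64(0.05792349726775958))
bowl (array([0.4938, 0.3216]), np.float64(0.08312119207259872))
scene (array([0.4953, 0.3232]), np.float64(0.047237452551666004))
top (array([0.4922, 0.3214]), np.float64(0.0223792697290931))
hammer top [(0.81, [232.8, 284.6])] 727
[array([0.278, 0.206]), array([0.469, 0.149]), array([0.442, 0.063]), array([0.252, 0.121])]
screwdriver top [(0.69, [316.2, 259.0])] 268
[array([ 0.434, -0.076]), array([ 0.444, -0.101]), array([ 0.286, -0.161]), array([ 0.277, -0.137])]
tape_roll top [(0.87, [238.4, 145.7]), (0.18, [376.3, 221.7])] 453
[array([0.77 , 0.177]), array([0.77 , 0.086]), array([0.671, 0.086]), array([0.672, 0.176])]
jar top [(0.58, [321.8, 147.2])] 348
[array([ 0.775, -0.113]), array([ 0.774, -0.169]), array([ 0.704, -0.167]), array([ 0.705, -0.112])]
wood_block top [(0.64, [270.3, 160.9])] 652
[array([0.652, 0.059]), array([0.776, 0.029]), array([ 0.763, -0.022]), array([0.639, 0.009])]
mug top [(0.68, [105.7, 185.0])] 838
[array([0.634, 0.608]), array([0.696, 0.549]), array([0.613, 0.464]), array([0.551, 0.523])]
```

View pics/c1.png

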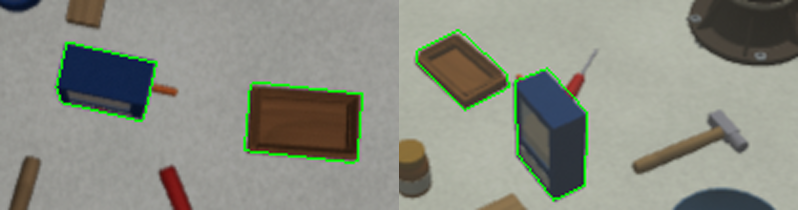

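The overlay shows both fits lying on the edges: the carton outline with its tab pointing right, and the holder outline on its rim. I'll add a helper that converts targets into tool-frame moves.

```bash
cat >> h.py <<'E'
CP=np.array([.5495,-.003,0.]);CY=1.333
def Rt(yaw,tilt=0): return R.from_euler("z",yaw)*R.from_euler("y",-tilt)*R.from_matrix(np.diag([1,-1,-1.]))
def delta(p,Rg,p0=None,R0=None):
    if p0 is None: o=observe();p0=o["position"];R0=R.from_rotvec(o["ee_rot"])
    return np.r_[R0.inv().apply(np.array(p)-p0),(R0.inv()*Rg).as_rotvec()]
def cw(v,p=CP,yaw=CY,tilt=0): return p+(R.from_euler("z",yaw)*R.from_euler("y",-tilt)).apply(v)
E
python3 - <<'E'
from h import *
a=cw([-.084,0,.125])
print(a,delta(a+[0,0,.1],Rt(CY)))
# arc of tab from upright tool, full-rate rotation k=.5
g=np.array([-.028,0,.049]) # grasped point rel hinge (folded)
p0=None
for th in np.arange(.0,1.26,.125):
    t=.5*th
    q=cw(np.array([-.056,0,.088])+R.from_euler("y",-th).apply(g))
    tcp=q+Rt(CY,t).apply([0,0,.012])
    if p0 is None:p0=tcp;R0=Rt(CY)
    print(round(th,3),delta(tcp,Rt(CY,t),p0,R0))
E
```

```text
[ 0.5297 -0.0846  0.125 ] [ 0.4433 -0.3229  0.0017  0.0001  0.0001 -0.8933]
0.0 [0. 0. 0. 0. 0. 0.]
0.125 [-0.0051  0.      0.0038  0.      0.0625  0.    ]
0.25 [-0.0098  0.      0.0084  0.      0.125  -0.    ]
0.375 [-0.0138  0.      0.0135 -0.      0.1875 -0.    ]
0.5 [-0.0171  0.      0.019  -0.      0.25    0.    ]
0.625 [-0.0197  0.      0.0251  0.      0.3125  0.    ]
0.75 [-0.0215  0.      0.0314  0.      0.375  -0.    ]
0.875 [-0.0225  0.      0.038   0.      0.4375  0.    ]
1.0 [-0.0226  0.      0.0446  0.      0.5     0.    ]
1.125 [-0.0219  0.      0.0513  0.      0.5625 -0.    ]
1.25 [-0.0203  0.      0.0579  0.      0.625   0.    ]
```

Request:
jog_arm(
  motion=[
    [[0.443,-0.323,0.0,0,0,-0.893,-1],[0.443,-0.323,0.0,0,0,-0.893,-1],[0.443,-0.323,0.0,0,0,-0.893,-1],[0.443,-0.323,0.0,0,0,-0.893,-1],[0.443,-0.323,0.0,0,0,-0.893,-1],[0.443,-0.323,0.0,0,0,-0.893,-1],[0.443,-0.323,0.0,0,0,-0.893,-1],[0.443,-0.323,0.0,0,0,-0.893,-1],[0.443,-0.323,0.0,0,0,-0.893,-1],[0.443,-0.323,0.0,0,0,-0.893,-1]],
  ],
  force=8,
)

```text
clock: 1.63
position: [0.4668, -0.1984, 0.2271]
ee_rot: [2.469, 1.941, 0.0]
force: [0.8, -0.2, 0.5]
width: 0.999
gripper_force: 0.0
```

```bash
python3 - <<'E'
from h import *
print(observe()["joints"],delta(cw([-.084,0,.225]),Rt(CY)))
E
```

```text
[ 0.5696  0.2693 -0.3383  1.8333  0.102   1.0551 -0.0461] [ 0.1254  0.0342  0.0021  0.0008  0.0003 -0.0006]
```

Request:
jog_arm(
  motion=[
    [[0.125,0.034,0.0,0,0,0,-0.6],[0.125,0.034,0.0,0,0,0,-0.6],[0.125,0.034,0.0,0,0,0,-0.6],[0.125,0.034,0.0,0,0,0,-0.6],[0.125,0.034,0.0,0,0,0,-0.6],[0.125,0.034,0.0,0,0,0,-0.6]],
  ],
)

```text
clock: 2.13
position: [0.5287, -0.0866, 0.2266]
ee_rot: [2.468, 1.943, -0.001]
force: [0.4, -1.4, -0.6]
width: 0.802
gripper_force: 0.0
```

```bash
python3 - <<'E'
from h import *
o=observe();print(o["joints"],o["width"],delta(cw([-.084,0,.125]),Rt(CY)))
im=get_image("top");i2=get_image("scene")
cv2.imwrite("pics/c2.png",np.hstack([cv2.resize(im[140:260,230:360],(390,360),interpolation=2),cv2.resize(i2[130:250,200:330],(390,360),interpolation=2)])[:,:,::-1])
E
```

```text
[ 0.3616  0.3229 -0.3869  1.7657  0.1366  1.0796 -0.3088] 0.8023693246315817 [ 0.0022  0.0005  0.1016 -0.0003  0.0004  0.0008]
```

View pics/c2.png

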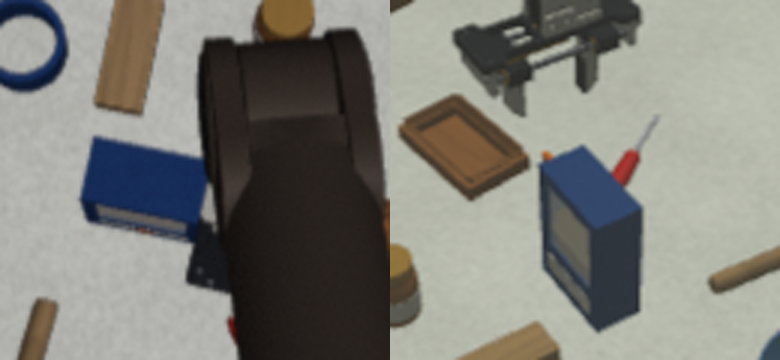

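The gripper hangs over the tab, at (545,157) in the right crop, with its fingers straddling it and the carton undisturbed. Descend, then close lightly.

Request:
jog_arm(
  motion=[
    [[0.002,0.0,0.03,0,0,0,-0.6],[0.002,0.0,0.06,0,0,0,-0.6],[0.002,0.0,0.09,0,0,0,-0.6],[0.002,0.0,0.1,0,0,0,-0.6],[0.002,0.0,0.1,0,0,0,-0.6],[0.002,0.0,0.1,0,0,0,0.2],[0.002,0.0,0.1,0,0,0,0.5],[0.002,0.0,0.1,0,0,0,0.8],[0.002,0.0,0.1,0,0,0,1],[0.002,0.0,0.1,0,0,0,1]],
  ],
  force=8,
)

```text
clock: 3.07
position: [0.5298, -0.0848, 0.1277]
ee_rot: [2.469, 1.941, 0.002]
force: [0.1, 0.3, 0.6]
width: 0.487
gripper_force: 0.0
```

Request:
jog_arm(
  motion=[
    [[0,0,0,0,0,0,1],[0,0,0,0,0,0,1],[0,0,0,0,0,0,1],[0,0,0,0,0,0,1]],
  ],
)

```text
clock: 3.4
position: [0.5292, -0.0847, 0.1268]
ee_rot: [2.469, 1.942, 0.0]
force: [0.9, -1.0, 0.0]
width: 0.198
gripper_force: 0.8
```

Request:
jog_arm(
  motion=[
    [[0,0,0,0,0,0,1],[0,0,0,0,0,0,1],[0,0,0,0,0,0,1],[0,0,0,0,0,0,1]],
  ],
)

```text
clock: 3.73
position: [0.5291, -0.0849, 0.1265]
ee_rot: [-2.47, -1.941, 0.001]
force: [1.5, -1.1, -1.8]
width: 0.082
gripper_force: 8.0
```

Request:
jog_arm(
  motion=[
    [[-0.005,0,0.004,0,0.0625,0,1],[-0.01,0,0.008,0,0.125,0,1],[-0.014,0,0.0135,0,0.1875,0,1],[-0.017,0,0.019,0,0.25,0,1],[-0.02,0,0.025,0,0.3125,0,1],[-0.0215,0,0.0315,0,0.375,0,1],[-0.0225,0,0.038,0,0.4375,0,1],[-0.0225,0,0.0445,0,0.5,0,1],[-0.022,0,0.051,0,0.5625,0,1],[-0.022,0,0.053,0,0.58,0,1]],
  ],
)

```text
clock: 4.57
position: [0.5237, -0.1081, 0.0724]
ee_rot: [-2.134, -1.669, -0.64]
force: [2.8, 1.2, 4.3]
width: 0.09
gripper_force: 10.4
```

Request:
jog_arm(
  motion=[
    [[0,0,0,0,0,0,1],[0,0,0,0,0,0,1],[0,0,0,0,0,0,1]],
  ],
)

```text
clock: 4.82
position: [0.5243, -0.1061, 0.0741]
ee_rot: [-2.133, -1.679, -0.635]
force: [1.1, -2.5, -1.0]
width: 0.086
gripper_force: 9.0
```

```bash
python3 - <<'E'
from h import *
o=observe();print(o["joints"],o["width"],o["gripper_force"],o["force"])
g=np.array([-.028,0,.049]);h0=np.array([-.056,0,.088])
th=1.16;tcp=cw(h0+R.from_euler("y",-th).apply(g))+Rt(CY,.58).apply([0,0,.012])
print(o["position"],tcp,delta(tcp,Rt(CY,.58)))
im=get_image("top");i2=get_image("scene")
cv2.imwrite("pics/c3.png",np.hstack([cv2.resize(im[140:260,230:360],(390,360),interpolation=2),cv2.resize(i2[130:250,200:330],(390,360),interpolation=2)])[:,:,::-1])
E
```

```text
[ 0.932   0.7015 -0.6673  1.8835 -0.2322  0.7693  0.3107] 0.08623662533305812 8.985174325061962 [ 1.0542 -2.5259 -1.0298]
[ 0.5243 -0.1061  0.0741] [ 0.5246 -0.1056  0.0719] [-0.0007  0.0002  0.0022  0.0005  0.0025  0.001 ]
```

View pics/c3.png

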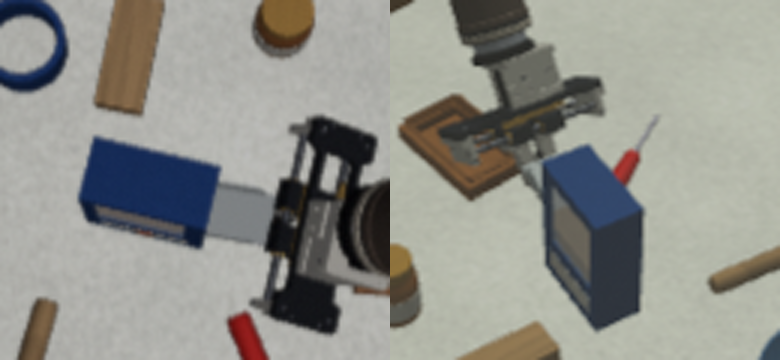

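The spout is out (about 1.1 rad), with the gripper at its tip and the carton standing. Release and back off outward, then rise.

Request:
jog_arm(
  motion=[
    [[0,0,0,0,0,0,0.3],[0,0,0,0,0,0,0.3],[0,0,0,0,0,0,0.3],[-0.005,0,-0.015,0,0,0,0.3],[-0.01,0,-0.03,0,0,0,0.3],[-0.02,0,-0.055,0,0,0,0.2],[-0.03,0,-0.09,0,0,0,0],[-0.03,0,-0.13,0,0,0,-1],[-0.03,0,-0.16,0,0,0,-1],[-0.03,0,-0.16,0,0,0,-1]],
  ],
)

```text
clock: 5.75
position: [0.499, -0.2201, 0.1955]
ee_rot: [-2.14, -1.679, -0.64]
force: [1.3, -0.6, -0.1]
width: 0.64
gripper_force: 0.0
```

```bash
python3 - <<'E'
from h import *
o=observe();print(o["position"],o["width"])
m=masks("carton")
print(fit(box(.12,.06,.17),{"scene":m["scene"]},[.5495,-.003,1.333]))
i2=get_image("scene");im=get_image("top")
I=np.hstack([cv2.resize(im[140:260,230:360],(390,360),interpolation=2),cv2.resize(i2[130:250,200:330],(390,360),interpolation=2)])[:,:,::-1]
cv2.imwrite("pics/c4.png",I)
E
```

```text
[ 0.499  -0.2201  0.1955] 0.6398071804059976
carton scene [(0.96, [266.0, 206.8]), (0.56, [349.9, 259.1])] 1730
carton top [(0.84, [284.7, 207.2]), (0.35, [269.8, 157.0])] 1617
(array([ 0.5457, -0.0016,  1.321 ]), np.float64(0.05717552887364208))
```

View pics/c4.png

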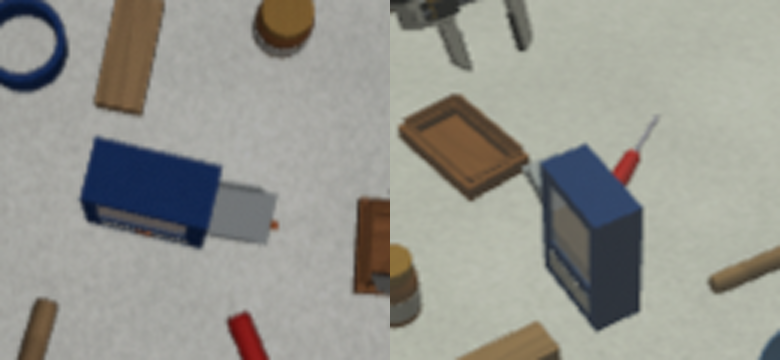

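```bash
python3 - <<'E'
from h import *
for th in(.9,1.0,1.1,1.2): print(th,proj("top",[cw(np.array([-.056-.066*np.sin(th),y,.088+.066*np.cos(th)])) for y in (-.025,.025)]))
p=np.array([.549,-.003,0])
print(delta(cw([0,0,.265],p),Rt(CY)))
E
```

```text
0.9 [[319.5723 202.3619]
 [315.6803 219.5758]]
1.0 [[320.7489 202.9473]
 [316.8774 220.1003]]
1.1 [[321.7152 203.5021]
 [317.8638 220.59  ]]
1.2 [[322.4632 204.0206]
 [318.6316 221.04  ]]
[ 0.2228  0.001   0.0571 -0.0017 -0.5808  0.0009]
```

Request:
jog_arm(
  motion=[
    [[0.02,0,-0.03,0,-0.1,0,-1],[0.038,0,-0.058,0,-0.2,0,-1],[0.223,0.001,0.057,0,-0.581,0,-1],[0.223,0.001,0.057,0,-0.581,0,-1],[0.223,0.001,0.057,0,-0.581,0,-1],[0.223,0.001,0.057,0,-0.581,0,-1],[0.223,0.001,0.057,0,-0.581,0,-1],[0.223,0.001,0.057,0,-0.581,0,-1],[0.223,0.001,0.057,0,-0.581,0,-1],[0.223,0.001,0.057,0,-0.581,0,-1]],
  ],
  force=45,
)

```text
clock: 6.78
position: [0.5489, -0.0011, 0.2645]
ee_rot: [-2.462, -1.949, 0.003]
force: [0.1, -0.3, 0.8]
width: 1.0
gripper_force: 0.0
```

Request:
jog_arm(
  motion=[
    [[0,0,0,0,0,0,-1],[0,0,0,0,0,0,-1],[0,0,0,0,0,0,-1]],
  ],
)

```text
clock: 7.03
position: [0.5494, -0.006, 0.2651]
ee_rot: [2.472, 1.939, -0.003]
force: [-0.5, -0.2, 0.5]
width: 0.999
gripper_force: 0.0
```

```bash
python3 - <<'E'
from h import *
o=observe();print(o["width"],o["position"],delta(cw([0,0,.123],np.array([.549,-.003,0])),Rt(CY)))
E
```

```text
0.9987714333540576 [ 0.5494 -0.006   0.2651] [ 0.0031 -0.0009  0.1421 -0.0009  0.0018 -0.0028]
```

Request:
jog_arm(
  motion=[
    [[0,0,0.035,0,0,0,-1],[0,0,0.07,0,0,0,-1],[0,0,0.105,0,0,0,-1],[0,0,0.13,0,0,0,-1],[0,0,0.142,0,0,0,-1],[0,0,0.142,0,0,0,1],[0,0,0.142,0,0,0,1],[0,0,0.142,0,0,0,1],[0,0,0.142,0,0,0,1],[0,0,0.142,0,0,0,1]],
  ],
  force=45,
)

```text
clock: 7.87
position: [0.5507, -0.0044, 0.1251]
ee_rot: [2.468, 1.94, 0.002]
force: [0.3, 0.5, -0.8]
width: 0.686
gripper_force: 0.0
```

Request:
jog_arm(
  motion=[
    [[0,0,0,0,0,0,1],[0,0,0,0,0,0,1],[0,0,0,0,0,0,1]],
  ],
)

```text
clock: 8.12
position: [0.5504, -0.0044, 0.1249]
ee_rot: [2.468, 1.941, 0.001]
force: [-1.6, -1.1, 8.7]
width: 0.651
gripper_force: 45.0
```

```bash
python3 - <<'E'
from h import *
o=observe();print(o["width"],o["gripper_force"],o["force"],o["position"],delta(o["position"],Rt(CY)))
E
```

```text
0.6507095512014851 44.983309507369995 [-1.6375 -1.0863  8.668 ] [ 0.5504 -0.0044  0.1249] [ 0.      0.      0.      0.0019  0.0009 -0.0004]
```

```bash
cat >> h.py <<'E'
B=np.array([.494,.3216,0]);TIP=np.array([-.116,0,.115]);G=np.array([0,0,.125])
def pour(phi,z,r=.04,yaw=.45):
    tip=B+[r*np.cos(yaw),r*np.sin(yaw),z]
    return tip+(R.from_euler("z",yaw)*R.from_euler("y",-phi)).apply(G-TIP),Rt(yaw,phi)
E
python3 - <<'E'
from h import *
o=observe();p0=o["position"]+[0,0,.15];R0=R.from_rotvec(o["ee_rot"])
a=pour(0,.24);print(a[0],delta(*a,p0,R0))
for ph,z in((.0,.24),(.2,.2),(.4,.16),(.6,.13),(.8,.12),(1.05,.115),(1.12,.115)):
    q=pour(ph,z);C=[q[0]+(R.from_euler("z",.45)*R.from_euler("y",-ph)).apply(np.array(v)-G) for v in ([-.06,0,0],[.06,0,0])]
    print(ph,z,q[0],"corners",np.array(C).round(3).tolist(),delta(*q,*a))
E
```

```text
[0.6345 0.3895 0.25  ] [ 0.4026 -0.0113  0.0245  0.0022  0.      0.8826]
0.0 0.24 [0.6345 0.3895 0.25  ] corners [[0.58, 0.363, 0.125], [0.688, 0.416, 0.125]] [0. 0. 0. 0. 0. 0.]
0.2 0.2 [0.6306 0.3876 0.2328] corners [[0.6, 0.373, 0.098], [0.706, 0.424, 0.122]] [-0.0043  0.      0.0172  0.      0.2    -0.    ]
0.4 0.16 [0.6227 0.3838 0.2144] corners [[0.617, 0.381, 0.076], [0.716, 0.429, 0.123]] [-0.0131 -0.      0.0356 -0.      0.4     0.    ]
0.6 0.13 [0.6111 0.3782 0.2038] corners [[0.63, 0.387, 0.067], [0.719, 0.43, 0.134]] [-0.0259 -0.      0.0462  0.      0.6     0.    ]
0.8 0.12 [0.5963 0.371  0.2102] corners [[0.639, 0.392, 0.08], [0.715, 0.428, 0.166]] [-0.0424 -0.      0.0398  0.      0.8     0.    ]
1.05 0.115 [0.5742 0.3603 0.2206] corners [[0.645, 0.395, 0.106], [0.699, 0.42, 0.21]] [-0.067   0.      0.0294  0.      1.05    0.    ]
1.12 0.115 [0.5674 0.3571 0.2238] corners [[0.645, 0.395, 0.115], [0.692, 0.417, 0.223]] [-0.0745 -0.      0.0262  0.      1.12    0.    ]
```

Request:
jog_arm(
  motion=[
    [[0,0,-0.02,0,0,0,1],[0,0,-0.05,0,0,0,1],[0,0,-0.08,0,0,0,1],[0,0,-0.11,0,0,0,1],[0,0,-0.14,0,0,0,1],[0,0,-0.15,0,0,0,1],[0,0,-0.15,0,0,0,1]],
  ],
  force=45,
)

```text
clock: 8.7
position: [0.5509, -0.004, 0.2758]
ee_rot: [2.467, 1.94, 0.004]
force: [0.7, 0.4, -5.9]
width: 0.654
gripper_force: 45.0
```

Request:
jog_arm(
  motion=[
    [[0.02,-0.001,0,0,0,0.05,1],[0.05,-0.001,0.002,0,0,0.12,1],[0.085,-0.002,0.005,0,0,0.19,1],[0.12,-0.003,0.007,0,0,0.27,1],[0.155,-0.004,0.01,0,0,0.35,1],[0.19,-0.005,0.012,0,0,0.42,1],[0.225,-0.006,0.014,0,0,0.5,1],[0.26,-0.007,0.016,0,0,0.57,1],[0.295,-0.008,0.018,0,0,0.65,1],[0.33,-0.009,0.02,0,0,0.73,1]],
  ],
)

```text
clock: 9.53
position: [0.6181, 0.3194, 0.2495]
ee_rot: [2.999, 0.926, -0.007]
force: [0.9, 0.3, -4.0]
width: 0.651
gripper_force: 45.0
```

```bash
python3 - <<'E'
from h import *
o=observe();print(o["joints"],o["width"],delta(*pour(0,.24)))
E
```

```text
[-0.2849  0.5885 -0.4658  1.3065  0.2617  1.3116 -1.7227] 0.6512395480580407 [ 0.053  -0.0486 -0.0008  0.0016  0.0052  0.1489]
```

Request:
jog_arm(
  motion=[
    [[0.02,-0.018,0,0,0,0.05,1],[0.037,-0.034,0,0,0,0.1,1],[0.053,-0.049,0,0,0,0.149,1],[0.053,-0.049,0,0,0,0.149,1],[0.053,-0.049,0,0,0,0.149,1],[0.053,-0.049,0,0,0,0.149,1]],
  ],
)

```text
clock: 10.03
position: [0.6343, 0.3878, 0.2504]
ee_rot: [3.058, 0.707, -0.006]
force: [1.4, -0.8, -5.4]
width: 0.649
gripper_force: 45.0
```

```bash
python3 - <<'E'
from h import *
o=observe();print(o["joints"],delta(*pour(0,.24)))
for n in("scene","top"):
    i=get_image(n); cv2.imwrite(f"pics/{n}5.png",i[:,:,::-1])
E
python3 -c "
import cv2,numpy as np
a=cv2.imread('pics/top5.png')[110:320,90:290];b=cv2.imread('pics/scene5.png')[150:360,230:430]
cv2.imwrite('pics/c5.png',cv2.resize(np.hstack([a,b]),(800,420)))"
```

```text
[-0.405   0.6656 -0.4192  1.157   0.2604  1.3741 -1.9118] [ 0.0009 -0.0014  0.0004  0.0025  0.0043  0.0044]
```

View pics/c5.png

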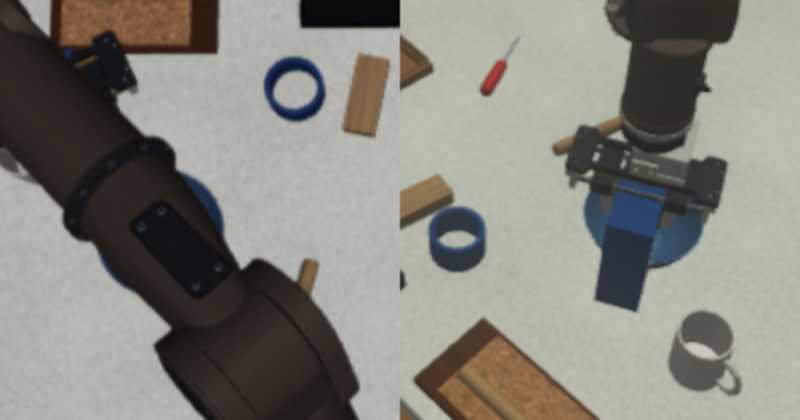

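The carton hangs beyond the bowl with its spout towards the robot, and the mug at (705,350) is clear of it. Tip gradually.

Request:
jog_arm(
  motion=[
    [[-0.001,-0.001,0.005,0,0.06,0,1],[-0.002,-0.001,0.011,0,0.13,0,1],[-0.004,-0.001,0.017,0,0.2,0,1],[-0.007,-0.001,0.023,0,0.27,0,1],[-0.01,-0.001,0.03,0,0.34,0,1],[-0.013,-0.001,0.036,0,0.4,0,1],[-0.017,-0.001,0.039,0,0.45,0,1],[-0.02,-0.001,0.042,0,0.5,0,1],[-0.023,-0.001,0.044,0,0.55,0,1],[-0.026,-0.001,0.046,0,0.6,0,1]],
  ],
)

```text
clock: 10.97
position: [0.6105, 0.3761, 0.2071]
ee_rot: [-2.808, -0.646, -0.869]
force: [2.1, -0.4, -4.6]
width: 0.651
gripper_force: 45.0
```

```bash
python3 - <<'E'
from h import *
o=observe();a=pour(.6,.13);print(o["joints"],o["width"],delta(*a))
for s in((.7,.125),(.8,.12),(.95,.117),(1.1,.115)): print(s,delta(*pour(*s),*a))
E
```

```text
[-0.5436  0.3536 -0.1978  1.944   0.6959  0.3351 -2.431 ] 0.6511774945914183 [-0.0006 -0.0016  0.0036 -0.0009 -0.0004  0.0019]
(0.7, 0.125) [-0.0044  0.     -0.0074  0.      0.1     0.    ]
(0.8, 0.12) [-0.0099  0.     -0.0146  0.      0.2     0.    ]
(0.95, 0.117) [-0.0178  0.     -0.0284  0.      0.35    0.    ]
(1.1, 0.115) [-0.0275 -0.     -0.042   0.      0.5     0.    ]
```

Request:
jog_arm(
  motion=[
    [[-0.002,0,-0.003,0,0.05,0,1],[-0.0045,0,-0.007,0,0.1,0,1],[-0.007,0,-0.011,0,0.15,0,1],[-0.01,0,-0.014,0,0.2,0,1],[-0.0125,0,-0.019,0,0.25,0,1],[-0.0125,0,-0.019,0,0.25,0,1]],
  ],
)

```text
clock: 11.47
position: [0.5984, 0.3761, 0.2591]
ee_rot: [-2.698, -0.625, -1.101]
force: [-0.5, -0.1, -4.7]
width: 0.648
gripper_force: 45.0
```

```bash
python3 - <<'E'
from h import *
o=observe();a=pour(.85,.119);print(o["joints"],o["width"],delta(*a))
for s in((.95,.117),(1.05,.115),(1.1,.115)): print(s,delta(*pour(*s),*a))
E
```

```text
[-1.0959  0.2438  0.4227  2.1001  0.9434  0.1174 -2.7412] 0.6478606619416301 [-0.0386  0.0033  0.0271  0.0043  0.0771  0.0076]
(0.95, 0.117) [-0.0031 -0.     -0.0102 -0.      0.1     0.    ]
(1.05, 0.115) [-0.0073 -0.     -0.0202  0.      0.2     0.    ]
(1.1, 0.115) [-0.0091 -0.     -0.0257 -0.      0.25    0.    ]
```

The tip hit j6 and j7 limits. I'll fit a kinematic model from the logged joint/pose pairs and choose a reachable pour yaw.

```bash
cat > kin.py <<'E'
import numpy as np,itertools
from scipy.optimize import least_squares
from scipy.spatial.transform import Rotation as R
D=np.array([[1.0284,.4352,.02496,1.5741,-.0116,1.134,-.0751,.2658,-.5651,.2259,-3.0645,-.6848,.0008],
[.5696,.2693,-.3383,1.8333,.102,1.0551,-.0461,.4668,-.1984,.2271,2.469,1.941,0],
[.3616,.3229,-.3869,1.7657,.1366,1.0796,-.3088,.5287,-.0866,.2266,2.468,1.943,-.001],
[.932,.7015,-.6673,1.8835,-.2322,.7693,.3107,.5243,-.1061,.0741,-2.133,-1.679,-.635],
[-.2849,.5885,-.4658,1.3065,.2617,1.3116,-1.7227,.6181,.3194,.2495,2.999,.926,-.007],
[-.405,.6656,-.4192,1.157,.2604,1.3741,-1.9118,.6343,.3878,.2504,3.058,.707,-.006],
[-.5436,.3536,-.1978,1.944,.6959,.3351,-2.431,.6105,.3761,.2071,-2.808,-.646,-.869],
[-1.0959,.2438,.4227,2.1001,.9434,.1174,-2.7412,.5984,.3761,.2591,-2.698,-.625,-1.101]])
AX="zyzyzyz"
def fk(x,s,q):
    # x: yaw offsets at base and tool, lengths h,L1,L2,L3, lateral/elbow offsets
    a0,a7,h,L1,L2,L3,e1,e2,e3=x
    off=[[0,0,h],[0,0,0],[e1,0,L1],[0,0,0],[e2,0,L2],[e3,0,0],[0,0,L3]]
    T=R.from_euler("z",a0);p=np.zeros(3)
    for i in range(7):
        T=T*R.from_euler(AX[i],s[i]*q[i])
        p=p+T.apply(off[i])
    return p,T*R.from_euler("z",a7)
def res(x,s):
    r=[]
    for d in D:
        p,T=fk(x,s,d[:7]); r+=list((p-d[7:10])*5)+list((T.inv()*R.from_rotvec(d[10:])).as_rotvec())
    return r
if __name__=="__main__":
    best=[]
    for s3,s5,s7,s1 in itertools.product((1,-1),repeat=4):
        s=[s1,1,s3,1,s5,1,s7]
        for a7 in(0,1.57,3.14,-1.57):
            o=least_squares(res,[0,a7,.3,.4,.4,.2,0,0,0],args=(s,),max_nfev=60);best.append((o.cost,s,o.x))
    best.sort(key=lambda t:t[0])
    for b in best[:2]: print(b[0],b[1],b[2].round(4).tolist())
    print(np.array(res(best[0][2],best[0][1])).reshape(-1,6).round(3))
    np.savez("k.npz",x=best[0][2],s=best[0][1])
E
python3 kin.py
```

```text
0.020927006706882027 [-1, 1, -1, 1, -1, 1, -1] [-0.0771, 1.4997, 0.2785, 0.5596, 0.4237, 0.3901, -0.0054, -0.0051, 0.0009]
0.020927006706882106 [-1, 1, -1, 1, -1, 1, -1] [-0.0771, 1.4997, 0.2785, 0.5596, 0.4237, 0.3901, -0.0054, -0.0051, 0.0009]
[[ 0.004  0.053 -0.015  0.    -0.    -0.006]
 [ 0.021  0.057 -0.011 -0.    -0.    -0.006]
 [ 0.009  0.046 -0.007 -0.    -0.    -0.006]
 [ 0.133 -0.001  0.031  0.042  0.002  0.007]
 [ 0.004 -0.023  0.006 -0.001  0.    -0.006]
 [ 0.007 -0.041  0.007  0.     0.    -0.006]
 [ 0.026  0.     0.001  0.043  0.001  0.007]
 [-0.04  -0.048 -0.011  0.053  0.003  0.016]]
```

```bash
python3 - <<'E'
s=open("kin.py").read()
s=s.replace("e1,e2,e3=x","e1,e2,e3,y1,y2,y3=x").replace("[[0,0,h],[0,0,0],[e1,0,L1]","[[e3,0,h],[0,y1,0],[e1,0,L1]").replace("[0,0,0],[e2,0,L2],[e3,0,0]","[0,y2,0],[e2,0,L2],[0,y3,0]").replace(".2,0,0,0]",".2,0,0,0,0,0,0]").replace("in itertools.product((1,-1),repeat=4)","in [(-1,-1,-1,-1)]").replace("(0,1.57,3.14,-1.57)","(1.57,)")
open("kin.py","w").write(s)
E
python3 kin.py
```

```text
9.577380753561673e-07 [-1, 1, -1, 1, -1, 1, -1] [-0.0, 1.5708, 0.2721, 0.5576, 0.4276, 0.3704, 0.0, 0.0001, -0.0, -0.0364, -0.0166, -0.0004]
[[ 0.     0.     0.     0.    -0.    -0.   ]
 [ 0.     0.    -0.    -0.    -0.    -0.   ]
 [ 0.     0.     0.    -0.    -0.    -0.   ]
 [ 0.    -0.    -0.     0.     0.001  0.   ]
 [ 0.     0.    -0.    -0.     0.    -0.   ]
 [-0.    -0.     0.     0.001 -0.    -0.   ]
 [ 0.    -0.    -0.    -0.    -0.    -0.   ]
 [ 0.     0.     0.    -0.     0.     0.   ]]
```

```bash
cat > sim.py <<'E'
from h import pour,Rt,delta,R,np
from kin import fk
k=np.load("k.npz");X=k["x"];S=k["s"]
lo=np.array([-2.62,-.44,-1.27,.08,-1.32,.12,-2.74]);hi=np.array([2.62,2.09,1.32,2.57,4.46,2,2.74])
def step(q,p,Rg,n=12,post=0.0):
    for _ in range(n):
        P,T=fk(X,S,q);e=np.r_[p-P,(Rg*T.inv()).as_rotvec()]
        J=np.array([np.r_[(fk(X,S,q+d)[0]-P),(fk(X,S,q+d)[1]*T.inv()).as_rotvec()]/1e-5 for d in 1e-5*np.eye(7)]).T
        Jp=J.T@np.linalg.inv(J@J.T+1e-5*np.eye(6))
        q=q+Jp@e
        q=np.clip(q,lo,hi)
    return q,np.linalg.norm(e)
def path(q,wps):
    out=[]
    for w in wps:
        q,e=step(q,*w);out.append((q,e))
    return out
if __name__=="__main__":
    q0=np.array([-.405,.6656,-.4192,1.157,.2604,1.3741,-1.9118])
    for yaw in np.arange(-.6,2.6,.2):
        n=max(2,int(abs(yaw-.45)/.1))
        w=[pour(0,.26,.04,.45+(yaw-.45)*i/n) for i in range(1,n+1)]
        w+=[pour(f,max(.13,.26-.25*f),.04,yaw) for f in np.arange(.1,1.11,.1)]
        o=path(q0,w); Q=np.array([a for a,_ in o])
        m=np.minimum(Q-lo,hi-Q)
        print(round(yaw,2),"maxerr",round(max(e for _,e in o),3),"endq",o[-1][0].round(2),"margin",m.min(0).round(2))
E
python3 sim.py
```

```text
-0.6 maxerr 0.263 endq [-1.91  1.16  1.32  2.04 -0.17  0.53 -2.74] margin [0.71 0.86 0.   0.53 1.15 0.41 0.  ]
-0.4 maxerr 0.184 endq [-1.94  1.07  1.32  2.15 -0.11  0.28 -2.74] margin [0.68 0.86 0.   0.42 1.21 0.16 0.  ]
-0.2 maxerr 0.173 endq [-1.94  0.98  1.32  2.26  0.02  0.12 -2.74] margin [0.68 0.85 0.   0.31 1.34 0.   0.  ]
0.0 maxerr 0.381 endq [-1.97  0.89  1.32  2.36  0.23  0.12 -2.74] margin [0.65 0.82 0.   0.21 1.51 0.   0.  ]
0.2 maxerr 0.656 endq [-2.01  0.83  1.32  2.44  0.59  0.12 -2.74] margin [0.61 0.8  0.   0.13 1.54 0.   0.  ]
0.4 maxerr 0.822 endq [-1.32  0.37  0.59  2.45  2.79  0.68  1.5 ] margin [0.67 0.76 0.   0.12 1.57 0.   0.  ]
0.6 maxerr 1.547 endq [ 2.62  2.09 -1.27  2.57 -1.32  0.12  2.74] margin [0. 0. 0. 0. 0. 0. 0.]
0.8 maxerr 0.614 endq [ 0.66  0.94 -1.27  2.39  2.19  0.73 -2.74] margin [1.96 0.74 0.   0.18 1.59 0.   0.  ]
1.0 maxerr 0.787 endq [ 0.73  0.19 -1.23  2.29  4.24  0.12 -2.74] margin [1.89 0.63 0.04 0.28 0.22 0.   0.  ]
1.2 maxerr 0.321 endq [ 0.6   0.78 -1.27  2.21  0.34  0.12 -1.  ] margin [2.02 0.95 0.   0.36 1.49 0.   0.9 ]
1.4 maxerr 0.166 endq [ 0.63  0.94 -1.27  2.11  0.01  0.12 -0.48] margin [1.99 0.98 0.   0.46 1.33 0.   0.9 ]
1.6 maxerr 0.086 endq [ 0.59  0.96 -1.27  1.99 -0.28  0.35 -0.06] margin [2.03 1.   0.   0.58 1.04 0.23 0.9 ]
1.8 maxerr 0.023 endq [ 0.54  0.98 -1.27  1.87 -0.27  0.61  0.03] margin [2.08 1.   0.   0.7  1.05 0.48 0.9 ]
2.0 maxerr 0.006 endq [ 0.48  1.02 -1.27  1.75 -0.19  0.84  0.05] margin [2.14 0.99 0.   0.82 1.13 0.58 0.9 ]
2.2 maxerr 0.001 endq [ 0.41  1.07 -1.27  1.62 -0.12  1.06  0.08] margin [2.16 0.95 0.   0.89 1.2  0.58 0.9 ]
2.4 maxerr 0.0 endq [ 0.33  1.1  -1.26  1.5  -0.08  1.28  0.13] margin [2.16 0.92 0.01 0.91 1.24 0.58 0.9 ]
```

```bash
python3 - <<'E'
from h import *
o=observe();T=R.from_rotvec(o["ee_rot"])
tip=o["position"]+(T*R.from_matrix(np.diag([1,-1,-1.]))).apply(TIP-G)
print(o["clock"],tip,tip-B,T.apply([0,0,1]))
i=get_image("scene");cv2.imwrite("pics/c6.png",cv2.resize(i[180:330,260:460],(800,600))[:,:,::-1])
for n in range(5): print([(round(float(s["p"]),2),s["pixel"]) for s in silhouettes(f"ball{n}_center","scene")[:6]]); break
E
```

```text
11.4667 [0.5303 0.3422 0.1709] [0.0363 0.0206 0.1709] [ 0.6307  0.2996 -0.7159]
[]
```

View pics/c6.png

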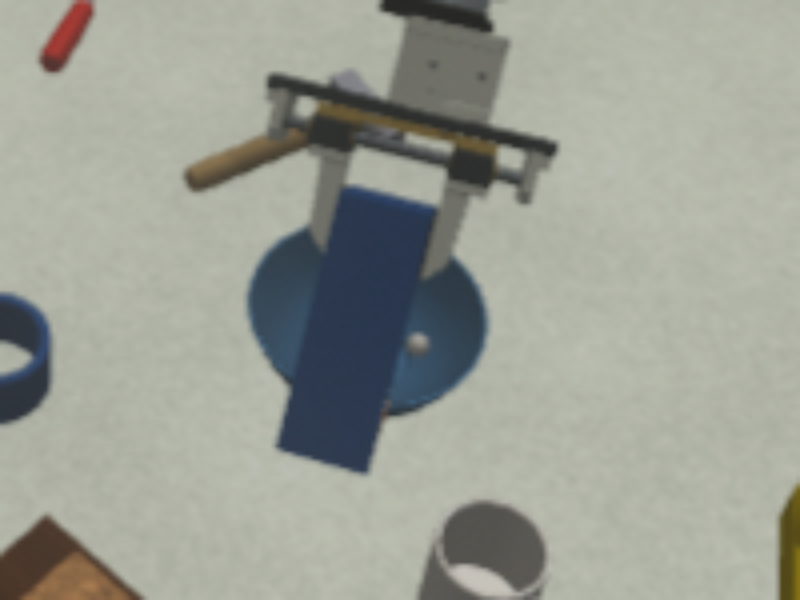

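One ball shows in the bowl at (417,343) in the crop, and the spout tip is over the bowl about 4 cm from its centre. Hold here so the balls can drain.

Request:
jog_arm(
  motion=[
    [[0,0,0,0,0,0,1],[0,0,0,0,0,0,1],[0,0,0,0,0,0,1],[0,0,0,0,0,0,1],[0,0,0,0,0,0,1],[0,0,0,0,0,0,1],[0,0,0,0,0,0,1],[0,0,0,0,0,0,1],[0,0,0,0,0,0,1],[0,0,0,0,0,0,1]],
  ],
)

```text
clock: 12.4
position: [0.5991, 0.3758, 0.2566]
ee_rot: [-2.702, -0.625, -1.098]
force: [0.4, 0.4, -4.1]
width: 0.652
gripper_force: 45.0
```

```bash
python3 - <<'E'
from h import *
o=observe();print(o["joints"],o["force"],o["width"]);T=R.from_rotvec(o["ee_rot"])
tip=o["position"]+(T*R.from_matrix(np.diag([1,-1,-1.]))).apply(TIP-G)
print(tip-B,T.apply([0,0,1]))
get_image("scene")
for s in silhouettes("ball0_center","scene")[:8]: print(round(float(s["p"]),2),s["pixel"])
E
```

```text
[-1.0897  0.2483  0.4172  2.0988  0.9433  0.1178 -2.7415] [ 0.4397  0.4488 -4.1389] 0.6517517388902702
[0.0368 0.0201 0.1687] [ 0.6293  0.2969 -0.7182]
0.51 [348.1, 261.9]
0.45 [168.9, 157.9]
```

```bash
python3 - <<'E'
from h import *
a=pour(0,.28);print(delta(*a)); print(delta(*pour(.4,.22)))
print(delta(np.array([.52,.08,.30]),Rt(1.2),*a))
E
```

```text
[ 0.0504  0.0034  0.0023  0.009  -0.7695  0.0046]
[ 0.0301  0.0032  0.0044  0.0077 -0.3695  0.0062]
[-0.2377  0.2289 -0.01    0.      0.     -0.75  ]
```

Request:
jog_arm(
  motion=[
    [[0.008,0,0.001,0,-0.09,0,1],[0.015,0.001,0.002,0.002,-0.18,0,1],[0.022,0.002,0.003,0.004,-0.27,0,1],[0.03,0.003,0.004,0.007,-0.36,0.004,1],[0.036,0.003,0.004,0.008,-0.45,0.004,1],[0.041,0.003,0.004,0.008,-0.54,0.004,1],[0.045,0.003,0.003,0.009,-0.63,0.004,1],[0.048,0.003,0.003,0.009,-0.71,0.004,1],[0.05,0.003,0.002,0.009,-0.77,0.005,1],[0.05,0.003,0.002,0.009,-0.77,0.005,1]],
  ],
)

```text
clock: 13.33
position: [0.6363, 0.3891, 0.287]
ee_rot: [3.061, 0.696, -0.012]
force: [2.2, 0.3, -7.0]
width: 0.648
gripper_force: 45.0
```

```bash
python3 - <<'E'
from h import *
o=observe();print(o["joints"],delta(*pour(0,.28)));print(delta(np.array([.52,.06,.30]),Rt(1.25)))
E
```

```text
[-0.51    0.6338 -0.2172  1.0949  0.1278  1.4336 -1.8281] [-0.0015 -0.0011 -0.003   0.0006  0.0082 -0.0027]
[-0.2473  0.2464 -0.0109 -0.0028  0.008  -0.8027]
```

Request:
jog_arm(
  motion=[
    [[-0.015,0.015,0,0,0,-0.05,1],[-0.04,0.04,0,0,0,-0.13,1],[-0.065,0.065,-0.003,0,0,-0.21,1],[-0.09,0.09,-0.005,0,0,-0.29,1],[-0.115,0.115,-0.005,0,0.002,-0.37,1],[-0.14,0.14,-0.005,0,0.004,-0.45,1],[-0.165,0.165,-0.008,0,0.006,-0.53,1],[-0.19,0.19,-0.01,0,0.008,-0.62,1],[-0.22,0.22,-0.01,0,0.008,-0.71,1],[-0.247,0.246,-0.01,0,0.008,-0.8,1]],
  ],
)

```text
clock: 14.17
position: [0.5174, 0.0586, 0.3001]
ee_rot: [2.543, 1.842, 0.016]
force: [0.7, -1.3, -3.8]
width: 0.649
gripper_force: 45.0
```

```bash
python3 - <<'E'
from h import *
o=observe();print(o["joints"],o["position"],o["force"])
i=get_image("scene");j=get_image("top")
print([(round(float(s["p"]),2),s["pixel"]) for s in silhouettes("ball0_center","scene")[:8]],[(round(float(s["p"]),2),s["pixel"]) for s in silhouettes("ball0_center","top")[:8]])
cv2.imwrite("pics/c7.png",np.hstack([cv2.resize(i[160:310,230:430],(400,300),interpolation=2),cv2.resize(j[170:290,110:270],(400,300),interpolation=2)])[:,:,::-1])
E
```

```text
[ 0.084   0.2318 -0.3662  1.6959  0.0853  1.2197 -0.6188] [0.5174 0.0586 0.3001] [ 0.7453 -1.2641 -3.8128]
[] [(0.3, [232.1, 293.1])]
```

View pics/c7.png

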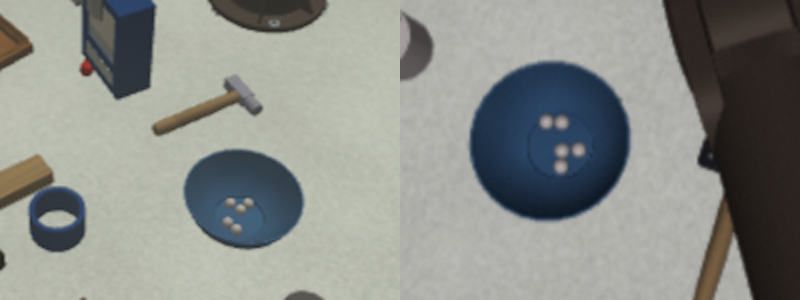

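All five balls are in the bowl: two at (230,227) and three at (240,205) in the left crop, five in the right. Next, refine the holder pose from a colour mask and head there.

```bash
python3 - <<'E'
from h import *
K={}
for n,(x0,x1,y0,y1) in dict(top=(335,415,195,253),scene=(195,250,155,200)).items():
    im=cv2.imread(f"pics/{n}0.png");s=im[:,:,2].astype(int)-im[:,:,0]
    k=np.zeros(s.shape,np.uint8);k[y0:y1,x0:x1]=(s>18)[y0:y1,x0:x1]
    l,lab,st,_=cv2.connectedComponentsWithStats(k);b=1+st[1:,4].argmax();K[n]=cv2.morphologyEx((lab==b).astype(np.uint8),3,np.ones((9,9)))>0
    print(n,K[n].sum())
m=box(.156,.096,.034)
print(fit(m,K,[.501,-.286,1.48]))
for n in K: print(n,fit(m,{n:K[n]},[.501,-.286,1.48]))
o=observe();print(delta([.501,-.287,.28],Rt(1.48)))
E
```

```text
top 1696
scene 894
(array([ 0.5015, -0.2888,  1.4889]), np.float64(0.1783077051024473))
top (array([ 0.5004, -0.2874,  1.4828]), np.float64(0.08225108225108224))
scene (array([ 0.5057, -0.2887,  1.5183]), np.float64(0.10240963855421692))
[-0.3338  0.0942  0.0184  0.0073 -0.0069 -0.234 ]
```

```bash
python3 - <<'E'
from h import *
from scipy.optimize import least_squares
import pickle;M=pickle.load(open("m.pkl","rb"))["holder"]
def mom(k):
    m=cv2.moments(k.astype(np.uint8),True);return np.array([m["m10"]/m["m00"],m["m01"]/m["m00"],40*.5*np.arctan2(2*m["mu11"],m["mu20"]-m["mu02"])])
def hullc(n,P):  # supersampled hull moments
    q=cv2.convexHull(proj(n,P).astype(np.float32));m=cv2.moments(q)
    return np.array([m["m10"]/m["m00"],m["m01"]/m["m00"],40*.5*np.arctan2(2*m["mu11"],m["mu20"]-m["mu02"])])
mod=box(.156,.096,.034)
K={}
for thr in(12,18,25):
  for n,(x0,x1,y0,y1) in dict(top=(335,415,195,253),scene=(195,250,155,200)).items():
    im=cv2.imread(f"pics/{n}0.png");s=im[:,:,2].astype(int)-im[:,:,0]
    k=np.zeros(s.shape,np.uint8);k[y0:y1,x0:x1]=(s>thr)[y0:y1,x0:x1]
    l,lab,st,_=cv2.connectedComponentsWithStats(k);b=1+st[1:,4].argmax();kk=(lab==b).astype(np.uint8)
    c=cv2.findContours(kk,0,2)[0];hh=np.zeros_like(kk);cv2.fillConvexPoly(hh,cv2.convexHull(np.vstack(c)),1);K[n]=hh>0
  for name,kk in((f"col{thr}",dict(K)),("net",M)):
    for cams in(["top"],["scene"],["top","scene"]):
        r=least_squares(lambda p:np.concatenate([hullc(n,place(mod,p))-mom(kk[n]) for n in cams]),[.5,-.287,1.48],x_scale=[.01,.01,.1]);print(name,cams,r.x,round(r.cost,2),[int(kk[n].sum()) for n in cams],[int(hull(n,place(mod,r.x)).sum()) for n in cams])
E
```

```text
col12 ['top'] [ 0.5   -0.287  1.48 ] 0.07 [1804] [1850]
col12 ['scene'] [ 0.5001 -0.2852  1.4849] 1.66 [995] [1006]
col12 ['top', 'scene'] [ 0.4997 -0.2871  1.4846] 1.89 [1804, 995] [1852, 1020]
net ['top'] [ 0.5    -0.2864  1.48  ] 0.42 [1725] [1852]
net ['scene'] [ 0.4996 -0.2864  1.4805] 0.26 [915] [1008]
net ['top', 'scene'] [ 0.5    -0.2868  1.4798] 0.7 [1725, 915] [1853, 1018]
col18 ['top'] [ 0.5   -0.287  1.48 ] 0.01 [1770] [1850]
col18 ['scene'] [ 0.5002 -0.2851  1.4845] 0.79 [929] [1004]
col18 ['top', 'scene'] [ 0.5002 -0.2871  1.4816] 0.94 [1770, 929] [1850, 1029]
net ['top'] [ 0.5    -0.2864  1.48  ] 0.42 [1725] [1852]
net ['scene'] [ 0.4996 -0.2864  1.4805] 0.26 [915] [1008]
net ['top', 'scene'] [ 0.5    -0.2868  1.4798] 0.7 [1725, 915] [1853, 1018]
col25 ['top'] [ 0.5   -0.287  1.48 ] 0.02 [1690] [1850]
col25 ['scene'] [ 0.5027 -0.2896  1.4936] 3.8 [786] [1010]
col25 ['top', 'scene'] [ 0.5002 -0.287   1.4862] 4.92 [1690, 786] [1852, 1029]
net ['top'] [ 0.5    -0.2864  1.48  ] 0.42 [1725] [1852]
net ['scene'] [ 0.4996 -0.2864  1.4805] 0.26 [915] [1008]
net ['top', 'scene'] [ 0.5    -0.2868  1.4798] 0.7 [1725, 915] [1853, 1018]
```

Request:
jog_arm(
  motion=[
    [[-0.02,0.006,0.001,0,0,-0.015,1],[-0.055,0.015,0.003,0.001,-0.001,-0.04,1],[-0.09,0.025,0.005,0.002,-0.002,-0.06,1],[-0.125,0.035,0.007,0.003,-0.003,-0.085,1],[-0.16,0.045,0.009,0.004,-0.004,-0.11,1],[-0.195,0.055,0.011,0.005,-0.005,-0.135,1],[-0.23,0.065,0.013,0.006,-0.006,-0.16,1],[-0.265,0.075,0.015,0.007,-0.007,-0.185,1],[-0.3,0.085,0.017,0.007,-0.007,-0.21,1],[-0.334,0.094,0.018,0.007,-0.007,-0.234,1]],
  ],
)

```text
clock: 15.2
position: [0.5034, -0.2861, 0.2797]
ee_rot: [-2.313, -2.125, 0.002]
force: [1.3, 1.0, -3.4]
width: 0.654
gripper_force: 45.0
```

Request:
jog_arm(
  motion=[
    [[0,0,0,0,0,0,1],[0,0,0,0,0,0,1],[0,0,0,0,0,0,1]],
  ],
)

```text
clock: 15.45
position: [0.5034, -0.284, 0.2797]
ee_rot: [-2.313, -2.122, 0.002]
force: [-0.4, 0.6, -5.0]
width: 0.651
gripper_force: 45.0
```

```bash
python3 - <<'E'
from h import *
mod=box(.12,.06,.17);K={}
for n,(x0,x1,y0,y1) in dict(top=(245,304,175,235),scene=(240,295,170,245)).items():
    im=cv2.imread(f"pics/{n}0.png").astype(int);s=im[:,:,0]-im[:,:,2]
    k=np.zeros(s.shape,np.uint8);k[y0:y1,x0:x1]=(s>15)[y0:y1,x0:x1]
    l,lab,st,_=cv2.connectedComponentsWithStats(k);b=1+st[1:,4].argmax()
    c=cv2.findContours((lab==b).astype(np.uint8),0,2)[0];hh=np.zeros_like(k);cv2.fillConvexPoly(hh,cv2.convexHull(np.vstack(c)),1);K[n]=hh>0
print(fit(mod,K,[.549,-.003,1.333]),fit(mod,{"scene":K["scene"]},[.549,-.003,1.333]),fit(mod,{"top":K["top"]},[.549,-.003,1.333]))
print(delta([.5,-.287,.155],Rt(1.482)))
E
```

```text
(array([ 0.5513, -0.0026,  1.3415]), np.float64(0.7019846172833814)) (array([ 0.5359, -0.0221,  1.0842]), np.float64(0.6420689655172414)) (array([ 0.5511, -0.0024,  1.3498]), np.float64(0.02426080363912053))
[-0.0034 -0.0028  0.1247 -0.0023 -0.0007  0.0028]
```

Request:
jog_arm(
  motion=[
    [[-0.003,-0.002,0.02,-0.002,0,0.003,1],[-0.005,-0.003,0.05,-0.002,0,0.003,1],[-0.005,-0.003,0.075,-0.002,0,0.003,1],[-0.005,-0.003,0.095,-0.002,0,0.003,1],[-0.005,-0.003,0.108,-0.002,0,0.003,1],[-0.005,-0.003,0.108,-0.002,0,0.003,1],[-0.005,-0.003,0.108,-0.002,0,0.003,1],[-0.005,-0.003,0.108,-0.002,0,0.003,1]],
  ],
)

```text
clock: 16.12
position: [0.4998, -0.2895, 0.1733]
ee_rot: [2.317, 2.121, 0.0]
force: [0.4, -0.1, -4.0]
width: 0.654
gripper_force: 45.0
```

```bash
python3 - <<'E'
from h import *
print(observe()["force"],delta([.5,-.2885,.131],Rt(1.482)))
i=get_image("scene");j=get_image("top")
cv2.imwrite("pics/c8.png",np.hstack([cv2.resize(i[120:220,180:280],(400,400),interpolation=2),cv2.resize(j[170:270,330:430],(400,400),interpolation=2)])[:,:,::-1])
E
```

```text
[ 0.4224 -0.069  -3.9941] [0.001  0.0001 0.0423 0.0006 0.0003 0.0004]
```

View pics/c8.png

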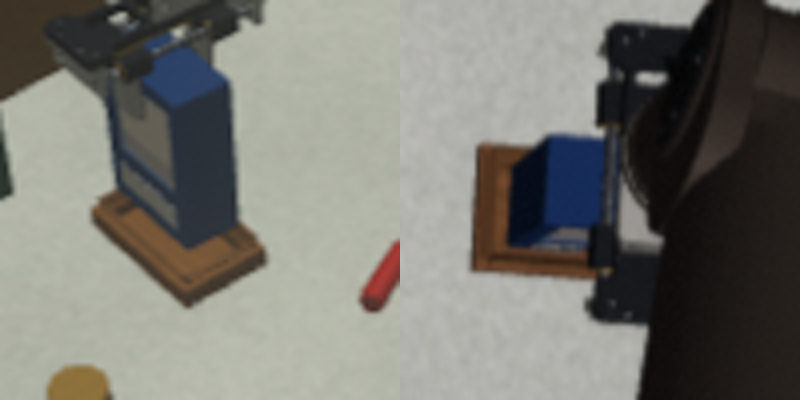

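The carton hangs a little above the holder and is aligned with it, its bottom corner at (192,245) against the pocket corner at (190,285) in the left crop. Descend slowly.

Request:
jog_arm(
  motion=[
    [[0,0,0.008,0,0,0,1],[0,0,0.015,0,0,0,1],[0,0,0.02,0,0,0,1],[0,0,0.024,0,0,0,1],[0,0,0.028,0,0,0,1],[0,0,0.031,0,0,0,1],[0,0,0.034,0,0,0,1]],
  ],
)

```text
clock: 16.8
position: [0.5031, -0.2921, 0.1443]
ee_rot: [2.312, 2.113, 0.005]
force: [-1.9, 4.8, 56.7]
width: 0.664
gripper_force: 45.7
```

Request:
jog_arm(
  motion=[
    [[-0.001,0.0015,-0.004,0,0,0,1],[-0.002,0.003,-0.006,0,0,0,1],[-0.002,0.003,-0.006,0,0,0,1],[-0.002,0.003,-0.006,0,0,0,1]],
  ],
)

```text
clock: 17.13
position: [0.5028, -0.2925, 0.1448]
ee_rot: [2.318, 2.119, 0.001]
force: [2.1, 2.5, 9.4]
width: 0.66
gripper_force: 44.7
```

```bash
python3 - <<'E'
from h import *
o=observe();print(o["position"],o["force"],o["ft_torque"],delta([.5,-.287,.131],Rt(1.482)))
T=R.from_rotvec(o["ee_rot"]);print(T.apply([0,0,1]))
E
```

```text
[ 0.5028 -0.2925  0.1448] [2.0962 2.4785 9.4321] [ 0.387  -0.3562  0.2064] [ 0.0052 -0.0033  0.0138  0.0012  0.     -0.0005]
[ 0.0012 -0.0001 -1.    ]
```

Request:
jog_arm(
  motion=[
    [[0.002,0,-0.002,0,0,0,1],[0.004,0,-0.002,0,0,0,1],[0.005,0,-0.001,0,0,0,1],[0.005,0,0.002,0,0,0,1],[0.005,0,0.004,0,0,0,1],[0.005,0,0.005,0,0,0,1]],
  ],
)

```text
clock: 17.63
position: [0.5024, -0.2875, 0.1386]
ee_rot: [-2.318, -2.119, 0.0]
force: [5.0, 0.0, -1.4]
width: 0.655
gripper_force: 44.8
```

```bash
python3 - <<'E'
from h import *
o=observe();print(o["position"],o["force"],o["ft_torque"],delta([.5,-.287,.131],Rt(1.482)))
get_image("scene")
k=silhouettes("carton","scene")[0]["mask"]
P=o["position"];mod=box(.12,.06,.17)
for dz in(.117,.121,.125):
    pp=lambda p:place(mod,[p[0],p[1],1.482])+[0,0,P[2]-dz]
    H=hull("scene",pp(P)); ys,xs=np.nonzero(k);yh,xh=np.nonzero(H)
    rows=lambda m:[int(np.nonzero(m.any(1))[0].max()),int(np.nonzero(m.any(0))[0].min()),int(np.nonzero(m.any(0))[0].max())]
    print(dz,"bottom,left,right mask",rows(k),"model",rows(H),"diff",(k&~H).sum(),(H&~k).sum())
E
```

```text
[ 0.5024 -0.2875  0.1386] [ 4.9682  0.0443 -1.4244] [-0.3069 -1.6016  0.2412] [ 0.0003 -0.0024  0.0076 -0.0004 -0.0003 -0.0007]
0.117 bottom,left,right mask [187, 208, 240] model [188, 204, 240] diff 30 390
0.121 bottom,left,right mask [187, 208, 240] model [189, 204, 240] diff 34 373
0.125 bottom,left,right mask [187, 208, 240] model [190, 204, 240] diff 41 385
```

Request:
jog_arm(
  motion=[
    [[0,0.002,0.002,0,0,0,1],[0,0.002,0.004,0,0,0,1],[0,0.002,0.005,0,0,0,1],[0,0.002,0.006,0,0,0,1],[0,0.002,0.006,0,0,0,1]],
  ],
)

```text
clock: 18.15
position: [0.5026, -0.2878, 0.1322]
ee_rot: [-2.317, -2.117, 0.003]
force: [0.2, 0.1, -3.7]
width: 0.654
gripper_force: 44.8
```

Free-hanging with no lateral force. Continue to floor contact.

Request:
jog_arm(
  motion=[
    [[0,0,0.001,0,0,0,1],[0,0,0.002,0,0,0,1],[0,0,0.003,0,0,0,1],[0,0,0.003,0,0,0,1]],
  ],
)

```text
clock: 18.48
position: [0.5031, -0.2887, 0.1309]
ee_rot: [-2.32, -2.117, 0.003]
force: [-3.7, -0.8, 7.0]
width: 0.651
gripper_force: 44.9
```

Floor contact comes at exactly the expected height. Release and retreat.

Request:
jog_arm(
  motion=[
    [[0,0,0,0,0,0,-0.5],[0,0,0,0,0,0,-1],[0,0,0,0,0,0,-1],[0,0,0,0,0,0,-1],[0,0,0,0,0,0,-1],[0,0,0,0,0,0,-1]],
  ],
)

```text
clock: 18.98
position: [0.5037, -0.2879, 0.1299]
ee_rot: [-2.318, -2.118, 0.001]
force: [-0.4, -0.1, 0.4]
width: 0.987
gripper_force: 0.0
```

Request:
jog_arm(
  motion=[
    [[0,0,-0.015,0,0,0,-1],[0,0,-0.04,0,0,0,-1],[0,0,-0.07,0,0,0,-1],[0,0,-0.1,0,0,0,-1],[0,0,-0.13,0,0,0,-1],[0,0,-0.16,0,0,0,-1],[0.03,0,-0.18,0,0,0,-1],[0.07,0,-0.18,0,0,0,-1],[0.11,0,-0.18,0,0,0,-1],[0.15,0,-0.18,0,0,0,-1]],
  ],
)

```text
clock: 19.82
position: [0.5174, -0.1372, 0.3105]
ee_rot: [-2.32, -2.118, 0.001]
force: [1.4, 0.1, 0.1]
width: 0.994
gripper_force: 0.0
```

```bash
python3 - <<'E'
from h import *
o=observe();print(o["position"],o["width"],o["force"])
M=masks("carton");mod=box(.12,.06,.17)
rows=lambda m:[int(v) for v in(np.nonzero(m.any(1))[0].min(),np.nonzero(m.any(1))[0].max(),np.nonzero(m.any(0))[0].min(),np.nonzero(m.any(0))[0].max())]
for z in(.006,.012,.02):
    H={n:hull(n,place(mod,[.5005,-.2865,1.482])+[0,0,z]) for n in M}
    print(z,{n:(rows(M[n]),rows(H[n]),int((M[n]&~H[n]).sum()),int((H[n]&~M[n]).sum())) for n in M})
b=masks("bowl");print(fit(bowl(),b,[.494,.3216,0],False))
j=get_image("top").astype(int);c=j[190:265,135:205];k=((c.min(2)>110)).astype(np.uint8);print(cv2.connectedComponentsWithStats(k)[2:])
E
```

```text
[ 0.5174 -0.1372  0.3105] 0.9939801998689856 [1.388  0.0502 0.1101]
carton scene [(0.61, [226.0, 164.3])] 1143
carton top [(0.97, [369.5, 220.2])] 645
0.006 {'scene': ([137, 187, 208, 240], [134, 191, 205, 240], 32, 373), 'top': ([203, 233, 356, 380], [204, 235, 353, 408], 22, 887)}
0.012 {'scene': ([137, 187, 208, 240], [132, 190, 205, 240], 16, 369), 'top': ([203, 233, 356, 380], [204, 235, 354, 408], 17, 884)}
0.02 {'scene': ([137, 187, 208, 240], [131, 188, 205, 240], 15, 358), 'top': ([203, 233, 356, 380], [203, 235, 354, 409], 10, 900)}
bowl scene [(0.83, [352.3, 262.9])] 2275
bowl top [(0.89, [168.8, 225.6]), (0.32, [449.1, 171.1])] 3224
(array([0.4942, 0.3221]), np.float64(0.12947556922679804))
(array([[   3,    5,   64,   63, 3141],
       [   0,    0,   70,   75, 2024],
       [  31,   27,    5,    4,   17],
       [  37,   27,    5,    4,   17],
       [  37,   38,    5,    5,   17],
       [  44,   38,    5,    4,   16],
       [  37,   44,    5,    5,   18]], dtype=int32), array([[34.3629, 36.0414],
       [34.5148, 38.503 ],
       [33.1176, 28.4118],
       [39.1176, 28.5882],
       [39.3529, 40.    ],
       [46.    , 39.5   ],
       [38.8889, 46.2778]]))
```

Request:
jog_arm(
  motion=[
    [[0.04,0,0,0,0,0,-1],[0.08,0,0,0,0,0,-1],[0.12,0,0,0,0,0,-1],[0.16,0,0,0,0,0,-1],[0.2,0,0,0,0,0,-1],[0.2,0,0,0,0,0,-1],[0.2,0,0,0,0,0,-1]],
  ],
)

```text
clock: 20.65
position: [0.5357, 0.0618, 0.3097]
ee_rot: [-2.315, -2.121, 0.002]
force: [0.1, -1.2, 0.3]
width: 1.0
gripper_force: 0.0
```

```bash
python3 - <<'E'
from h import *
mod=box(.12,.06,.17)
rows=lambda m:[int(v) for v in(np.nonzero(m.any(1))[0].min(),np.nonzero(m.any(1))[0].max(),np.nonzero(m.any(0))[0].min(),np.nonzero(m.any(0))[0].max())]
def blue(im,w):
    x0,x1,y0,y1=w;k=np.zeros((420,560),bool);k[y0:y1,x0:x1]=((im[:,:,2].astype(int)-im[:,:,0])>15)[y0:y1,x0:x1];return k
# baseline on the known standing start
for n,w in dict(scene=(240,295,170,245),top=(245,304,175,235)).items():
    print("start",n,rows(blue(cv2.imread(f"pics/{n}0.png")[:,:,::-1],w)),rows(hull(n,place(mod,[.551,-.0025,1.34]))))
for n,w in dict(scene=(195,250,120,200),top=(335,415,190,250)).items():
    k=blue(get_image(n),w);print(n,rows(k),[(z,rows(hull(n,place(mod,[.5005,-.2865,1.482])+[0,0,z]))) for z in(.006,.012,.02)])
k=masks("carton");print({n:rows(m) for n,m in k.items()})
E
```

```text
start scene [179, 237, 250, 283] [177, 240, 249, 284]
start top [185, 220, 257, 303] [184, 222, 256, 304]
scene [134, 187, 206, 237] [(0.006, [134, 191, 205, 240]), (0.012, [132, 190, 205, 240]), (0.02, [131, 188, 205, 240])]
top [205, 234, 355, 408] [(0.006, [204, 235, 353, 408]), (0.012, [204, 235, 354, 408]), (0.02, [203, 235, 354, 409])]
carton scene [(0.82, [222.6, 159.5])] 1378
carton top [(0.76, [386.5, 224.9]), (0.22, [361.9, 235.4])] 1648
{'scene': [135, 187, 201, 240], 'top': [205, 234, 354, 423]}
```

The carton's top edges match the fully seated height (z = 6 mm), with no sign of tilt, and all five balls are in the bowl. Handing in.

```bash
python3 -c "
from cell import *
print(sign_off())"
```

```text
the job is handed in; nothing more can be done
None
```

The job is handed in, verdict not shown: the spout was pulled out to about 1.15 rad, all five balls are in the bowl, and the carton stands released in the holder, measuring fully seated and upright.

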